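# Let the larger balls go at the games table

### The job

Two ball chutes stand on the games table; press down the paddle of the one holding the two larger balls with a fingertip so that its gate lifts, keep it down until both balls have rolled to the lower end of the chute, then let the paddle come back up so the gate is shut again. Do not touch the balls themselves, leave the chute with the smaller balls shut, and do not disturb anything else on the table.

Things in the scene. Friction and masses are not known exactly. Their poses are not given: they have to be found in the camera images.
- chute_big: wooden ball chute that holds the two larger balls; the two chutes are identical in build and either may stand left or right. Fixed; base 240 by 130 mm. Origin on the table below the lever's pivot, z up. Lane along x, centred at y=-75 mm, 42 wide, walls 18 high; floor 35 mm up at x=0, falling 0.14 rad to -x, from back wall x=+110 to end stop x=-110. Gate at x=+20.
- chute_small: the identical wooden ball chute that holds the two smaller balls, to be left alone; same frame and sizes as chute_big.
- lever_big (a joint): rocking lever of the chute with the larger balls, rad: 0 = at rest, gate down; grows as the paddle is pressed, to a stop at 0.55 (gate fully up). Those balls pass under the gate from about 0.4. A spring brings it back to 0 when let go; holding the paddle down takes 2 to 4 N. Pivot line along the chute's x, at x=+20, y=0, 95 mm up, between wooden cheeks 105 mm high.
- lever_small (a joint): rocking lever of the chute with the smaller balls, rad: 0 = at rest, gate down; grows as the paddle is pressed, to a stop at 0.55 (gate fully up). Those balls pass under the gate from about 0.2 to 0.3. A spring brings it back to 0 when let go; holding the paddle down takes 2 to 4 N. Pivot line along the chute's x, at x=+20, y=0, 95 mm up, between wooden cheeks 105 mm high.
- paddle_big_top (a point): centre of the top face of the press paddle of lever_big: a flat wooden plate 32 (chute's x) by 56 mm (y), 6 thick, overhanging the table. At rest it is level, 103 mm above the table, at chute x=+20, y=+86 mm (86 from the pivot line). Fully down the point is about 45 mm lower and the paddle slopes 0.55 rad down away from the pivot. Nothing under it is in its way.
- paddle_small_top (a point): the same point on the paddle of the chute with the smaller balls; not to be pressed.
- big_ball_1: wooden ball, 36 mm across, about 20 g, nearest the gate of chute_big; origin at its centre.
- big_ball_2: wooden ball, 36 mm across, about 20 g, waiting behind big_ball_1; origin at its centre.
- small_ball_1: wooden ball, 24 mm across, behind the gate of chute_small; origin at its centre.
- small_ball_2: wooden ball, 24 mm across, behind small_ball_1; origin at its centre.
- pawn: loose wooden game pawn, 26 mm across, 52 mm tall, standing between the chutes; origin at its foot.
- piece_1: loose chunky jigsaw piece, about 45 mm across and 8 mm thick, lying to the left of the chutes; origin under its centre.
- piece_2: another such jigsaw piece, lying between the chutes.
- mug: white mug, 80 mm across, 90 mm tall, standing to the left; origin at its foot.
- book: blue closed book, 130 by 190 by 30 mm, lying to the right; origin under its centre.
- bird: small china bird on a round foot 52 mm across, about 82 mm tall, standing between the far ends of the chutes; origin at its foot.

How it is judged:
By the outcome, as a careful person would: the job done as asked, in the order asked, and still so for the second after the job is handed in, with the robot touching nothing.
It also fails if it takes over 40 s, if anything falls off the work surface, if the arm or the gripper's body presses on something with over 40 N, if the wrist force passes 120 N, or if a joint passes its speed limit or range.

### The arm

A 6-joint arm with a two-finger parallel gripper is mounted at the origin on the work surface. World frame = base frame: x ahead of the robot, y to its left, z up, the work surface at z = 0. Lengths are in m, angles in degrees, forces in N, time in s.
With the tool pointing down it reaches from about 0.25 to 0.775 m from the base axis. Payload 4 kg.
Tool frame: the origin (TCP) lies between the finger pads; the fingertips stand 11 mm ahead of it and the grasp point (between the pads) lies 8 mm behind it; z points along the fingers, y is the direction in which the jaws open and shut (so a half turn about z gives the same grasp; the last joint's range is limited). The gripper opens to 94 mm and grips with 3 to 60 N. Pads are 16 mm wide; open, the fingers measure 119 mm over their backs; the gripper's body (75 mm by 177 mm) begins 78 mm behind the grasp point.
Start: joints at [61.072, 4.996, 78.535, -0, 96.463, -5.907], TCP at [0.215, 0.506, 0.217] pointing down, gripper open.
Joint ranges: [-177.83, 177.83], [-43.37, 116.18], [15.69, 146.23], [-61.86, 241.86], [9.47, 152.12], [-147.06, 147.06]. Speed limits (degrees/s): [159.86, 159.86, 180, 180, 180, 180].

### API

Orientations are given as a 3x3 rotation matrix whose columns are the frame's x, y, z axes.
In Python, from cell import * gives the robot as it stands.
- The arm moves only by the shell command python3 -m crank 'ROWS'. ROWS is JSON, a list of rows, each a list of 5 numbers: the shift along the tool's x, y, z normalised to -1 to 1, where 1 is 200 mm, then the turn about the tool's z normalised to -1 to 1, where 1 is 90 degrees, then the opening in per cent of the stroke, from 0 (shut) to 100 (fully open). A call has 1 to 20 rows; each row shifts and turns the commanded pose from where the row before left it, along the tool's axes as they then stand; what a row does not reach is not made up. A row lasts 1/10 s, in which the tool goes at most 50 mm and 8.59 degrees, less where a joint would pass 70% of its speed; a pose out of reach is approached as far as the arm can. A call with a number of a shift or a turn outside -1 to 1 is refused whole. A call with a gripper value outside its range is refused whole. The fingers move at their own pace and stop on an object; the grip force is fixed at half the most. Time passes only in rows, so rows that do not move let the fingers close. It gives the time, the measured TCP pose, the force and the opening at its end, in the units of the state.
- read_state(): the state, without advancing time (a new reading comes with each control period).
- camera(name): name is "scene" or "side" or "wrist"; returns the picture (480x640x3 uint8, red, green, blue); there is no depth.
- camera_model(name): a dict with "K" (3x3 intrinsics, pixels), "extrinsics" (4x4, takes a point from world to camera coordinates). Camera axes: x right, y down, z forward; pixel columns grow to the right and rows downward; lengths in m; the calibration is good to about 2 mm. A picture is of the moment at which its call begins: read the wrist's pose just before it. camera_model takes no time and is no camera call; for the wrist camera it gives the pose at the moment of the call.
- hand_in(): hands the job in, once; it reports no verdict.
The state is a dict: "time_s": time; "joint_pos": joint angles; "joint_vel": joint speeds; "tau": joint torques, N m; "eef_pos": TCP position; "ee_rot": TCP orientation; "contact_force": force on the tool from outside, world axes, zero at the start; "torque": the same for the moment, N m; "grip_width": opening from 0.0 (shut) to 1.0 (fully open).
Only numpy, scipy, OpenCV 4.12 (cv2) and the standard library are available. Lean on these libraries where they do the work, as an engineer would, in place of code of your own. Each camera call takes 0.05 s, during which the arm holds its last target.

## Working session

There is one attempt and no reset: what is moved stays moved. The work goes in short steps, Python scripts to look and compute and a shell command to move; the robot and the scene stay as the last step left them, time stands still between calls to the robot, and variables do not carry over. Pictures are saved under pics/ and viewed, and the job is handed in when it is done.

```bash
mkdir -p pics; python3 - <<'E'
from cell import *
import cv2
s=read_state();print(s['time_s'],s['eef_pos'],s['ee_rot'],s['grip_width'],s['contact_force'])
for n in("scene","side","wrist"):
    cv2.imwrite(f"pics/{n}0.png",camera(n)[:,:,::-1])
    m=camera_model(n);print(n,m)
E
```

```text
0.0 [0.21485385 0.50574533 0.21534098] [[-9.20350144e-01  3.91094041e-01 -1.03105538e-03]
 [ 3.91095338e-01  9.20348281e-01 -1.86506078e-03]
 [ 2.19515886e-04 -2.11974991e-03 -9.99997729e-01]] 0.9959558037316714 [ 0.08788856 -0.09429423 -0.07912205]
scene {'K': array([[466.96383213,   0.        , 323.60821926],
       [  0.        , 466.96383213, 244.81774803],
       [  0.        ,   0.        ,   1.        ]]), 'extrinsics': array([[ 0.29485072,  0.95542537,  0.01501347, -0.13149335],
       [ 0.81261819, -0.24245155, -0.52997069, -0.43123057],
       [-0.5027074 ,  0.16846246, -0.84788305,  1.62032226],
       [ 0.        ,  0.        ,  0.        ,  1.        ]])}
side {'K': array([[535.20216898,   0.        , 313.17192983],
       [  0.        , 535.20216898, 238.32410604],
       [  0.        ,   0.        ,   1.        ]]), 'extrinsics': array([[ 0.93119283, -0.36431093,  0.01254803, -0.5435212 ],
       [-0.20037369, -0.54031193, -0.81725969,  0.16256178],
       [ 0.30451649,  0.75851207, -0.57613292,  1.06807974],
       [ 0.        ,  0.        ,  0.        ,  1.        ]])}
wrist {'K': array([[399.72477644,   0.        , 319.4551521 ],
       [  0.        , 399.72477644, 243.26540171],
       [  0.        ,   0.        ,   1.        ]]), 'extrinsics': array([[ 0.39151557,  0.92017068, -0.0012177 , -0.54755287],
       [ 0.89226092, -0.37931636,  0.24492765, -0.02614954],
       [ 0.22491335, -0.0969795 , -0.96954059,  0.38905459],
       [ 0.        ,  0.        ,  0.        ,  1.        ]])}
```

View pics/scene0.png

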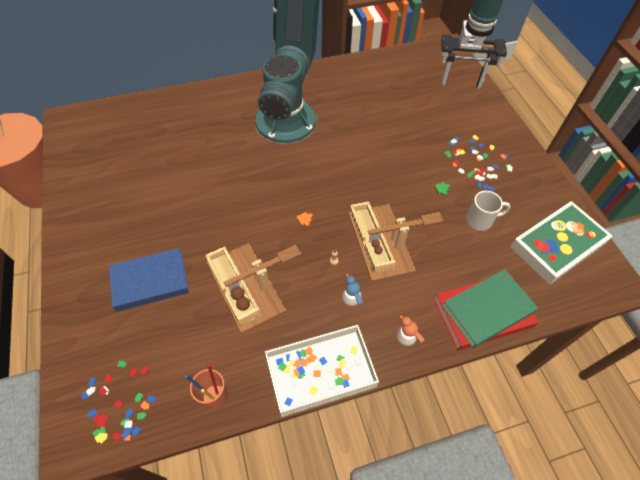

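View pics/side0.png

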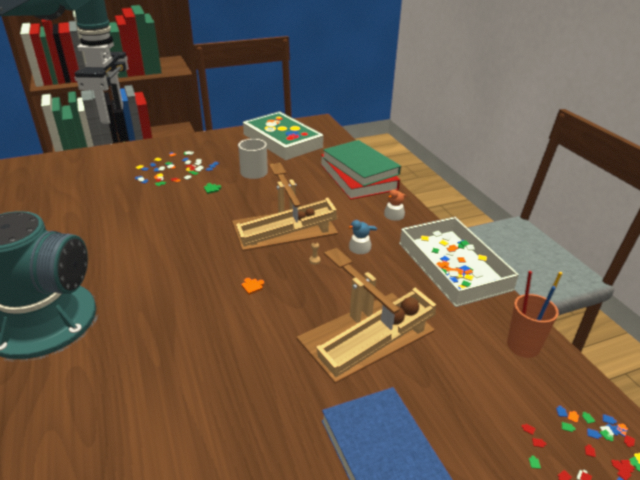

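View pics/wrist0.png

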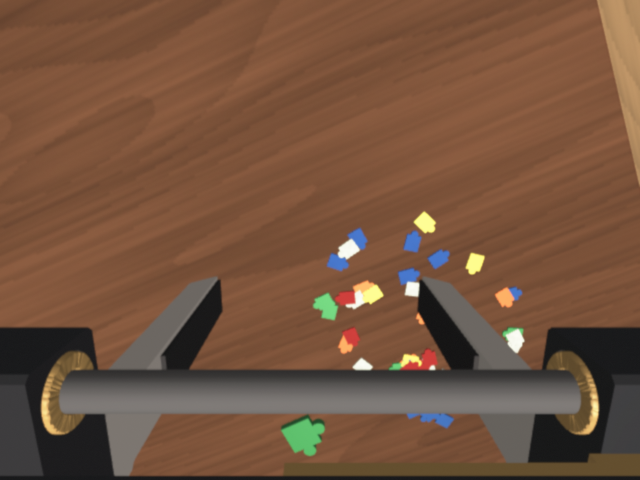

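The chute at scene (245,285) seems to hold the larger balls, and the other is at (380,240). I'll enlarge both to check.

```bash
python3 - <<'E'
import cv2
a=cv2.imread('pics/scene0.png');b=cv2.imread('pics/side0.png')
cv2.imwrite('pics/c1.png',cv2.resize(a[190:340,190:460],None,fx=2.96,fy=2.96,interpolation=cv2.INTER_CUBIC))
cv2.imwrite('pics/c2.png',cv2.resize(b[230:390,280:450],None,fx=3.7,fy=3.7,interpolation=cv2.INTER_CUBIC))
cv2.imwrite('pics/c3.png',cv2.resize(a[235:335,195:310],None,fx=6,fy=6,interpolation=cv2.INTER_CUBIC))
E
```

```text
(no output)
```

View pics/c1.png

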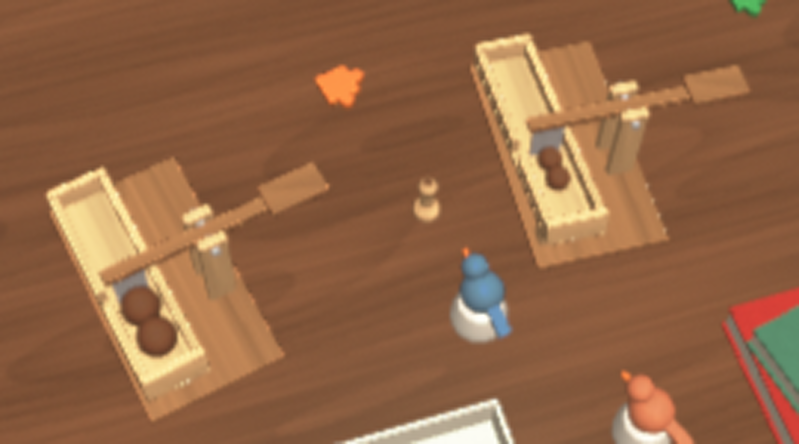

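View pics/c2.png

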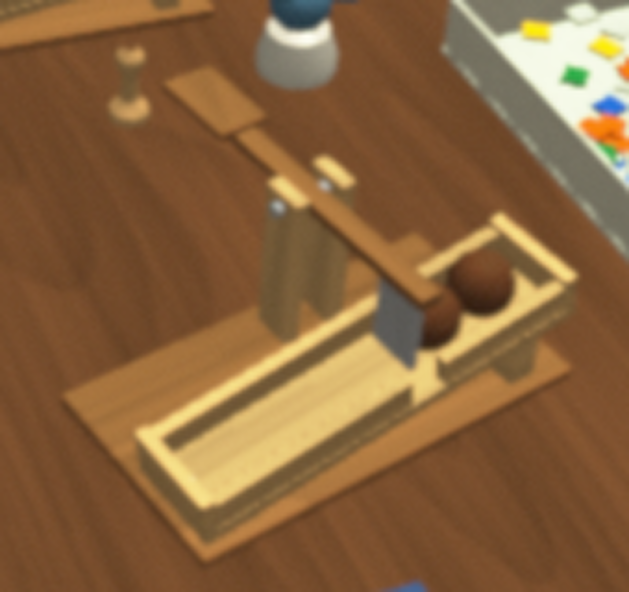

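View pics/c3.png

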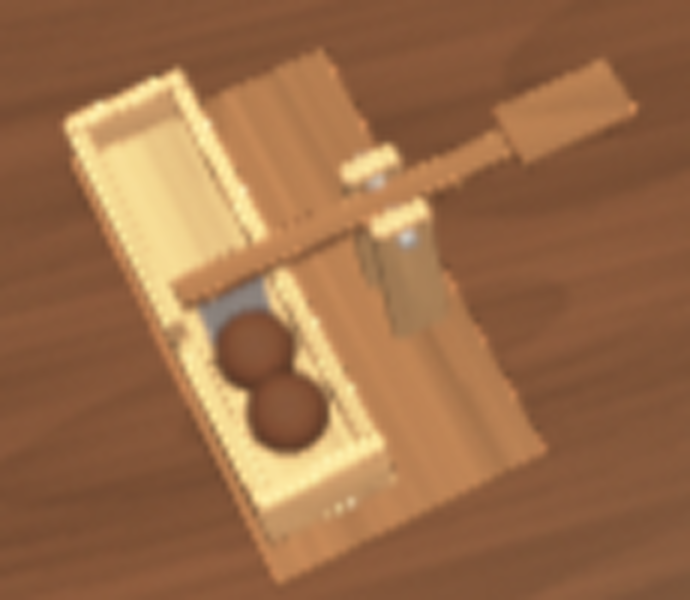

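Confirmed: the larger balls are in the right-hand chute (scene ~(243,297)). Its paddle is centred at about scene (289,253) and side (338,257). Next I fit the chute pose from the paddle corners.

```bash
cat > h.py <<'E'
from cell import *
import numpy as np
from scipy.optimize import least_squares
def proj(m,P):
    P=np.atleast_2d(P);c=P@m['extrinsics'][:3,:3].T+m['extrinsics'][:3,3];p=c@m['K'].T
    return p[:,:2]/p[:,2:]
def ch(q,P):
    c,s=np.cos(q[2]),np.sin(q[2]);P=np.atleast_2d(P)
    return P@np.array([[c,s,0],[-s,c,0],[0,0,1]])+[q[0],q[1],0]
E
python3 - <<'E'
from h import *
S,D=camera_model('scene'),camera_model('side')
a=np.array([(495,108),(603,58),(637,107),(525,163)])/6+[195,235]-.4
b=np.array([(165,85),(208,66),(265,113),(222,135)])/3.7+[280,230]-.4
# chute: paddle corners: x 4..36 ; y 58..114. scene: near-robot side = -x end
A=np.array([(4,58,103),(4,114,103),(36,114,103),(36,58,103)])/1e3
B=np.array([(4,114,103),(36,114,103),(36,58,103),(4,58,103)])/1e3
# base end corners
f=lambda q:np.r_[(proj(S,ch(q,A))-a).ravel(),(proj(D,ch(q,B))-b).ravel()]
for y0 in np.arange(-3,3.1,1):
    r=least_squares(f,[.5,-.1,y0]);print(r.x,np.degrees(r.x[2]),r.cost)
q=r.x
r=min((least_squares(f,[.5,-.1,y]) for y in np.arange(-3,3.1,1)),key=lambda r:r.cost);q=r.x
print(np.round(f(q).reshape(-1,2),1))
print('paddle',ch(q,[.02,.086,.103]))
print('base corners sc c3',(proj(S,ch(q,np.array([(120,25,0),(-120,25,0),(120,-105,0),(110,-54,70)])/1e3))-[195,235])*6)
for n,m in(('sc',S),('sd',D)):print(n,'pivot',proj(m,ch(q,[.02,0,.095])),'ball',proj(m,ch(q,[.045,-.075,.06])))
np.save('q.npy',q)
# joint tri of centre
def g(X):return np.r_[(proj(S,X)-a.mean(0)).ravel(),(proj(D,X)-b.mean(0)).ravel()]
t=least_squares(g,[.5,-.1,.1]);print('tri',t.x,t.fun)
E
```

```text
[ 0.58104559 -0.22652726 -6.05897104] -347.15346881692165 2.3208649604437754
[ 0.58104558 -0.22652726  0.22421419] 12.846526979874124 2.320864960443082
[ 0.58104557 -0.22652726  0.22421407] 12.846519716374726 2.320864960456887
[ 0.58104561 -0.22652726  0.22421445] 12.84654156788647 2.32086496047254
[ 0.58104559 -0.22652726  0.22421425] 12.846530371094454 2.3208649604432368
[ 0.58104559 -0.22652726  0.2242143 ] 12.846533007518003 2.320864960446091
[ 0.58104559 -0.22652726  0.22421427] 12.84653123117263 2.320864960443836
[[-0.6 -0.1]
 [ 0.3 -0.7]
 [ 0.5  0.2]
 [ 0.   0. ]
 [-0.9 -0.5]
 [ 0.1 -0.4]
 [ 1.2  0.7]
 [-0.   0.2]]
paddle [[ 0.5814237  -0.13823311  0.103     ]]
base corners sc c3 [[557.53307805 451.30757276]
 [325.9869268   52.3306374 ]
 [289.79978973 588.85485617]
 [369.59357547 449.38177628]]
sc pivot [[259.35649334 268.26574828]] ball [[238.58426145 294.92654063]]
sd pivot [[364.1004983  282.36903669]] ball [[398.13105139 313.34759763]]
tri [ 0.58151908 -0.13840395  0.10264804] [ 0.04834626 -0.09553753  0.06697006  0.04886772]
```

Fit residuals are under 1.2 px, and free triangulation puts the paddle at z = 0.1026 against the stated 0.103, so I trust the pose. I'll turn the tool 54.1° so the jaw axis lies along the chute's x, and shut the fingers.

```bash
python3 -m crank '[[0,0,0,0.0859,0],[0,0,0,0.0859,0],[0,0,0,0.0859,0],[0,0,0,0.0859,0],[0,0,0,0.0859,0],[0,0,0,0.0859,0],[0,0,0,0.0859,0],[0,0,0,0,0]]'
cat > go.py <<'E'
from h import *
q=np.load('q.npy');s=read_state();R=np.array(s['ee_rot']);p=np.array(s['eef_pos'])
print(s['time_s'],p,'grip',s['grip_width'],'F',s['contact_force'])
print(np.round(R,3),'tool y deg',np.degrees(np.arctan2(R[1,1],R[0,1])))
t=ch(q,[.02,.084,.125])[0]   # TCP 11mm above tip -> tip at .114
print('target',t,'tool-axis rows units',np.round(R.T@(t-p)/.2,4))
E
python3 go.py
```

```text
time_s: 0.95
eef_pos: [0.215, 0.506, 0.216]
ee_rot: [[-0.223, 0.975, -0.0], [0.975, 0.223, -0.001], [-0.001, -0.001, -1.0]]
contact_force: [-0.1, 0.7, 0.5]
grip_width: 0.356
0.95 [0.21499884 0.50600328 0.21600928] grip 0.3560230691863662 F [-0.05961613  0.72136905  0.5084276 ]
[[-0.223  0.975 -0.   ]
 [ 0.975  0.223 -0.001]
 [-0.001 -0.001 -1.   ]] tool y deg 12.876797909221004
target [ 0.58186838 -0.14018305  0.125     ] tool-axis rows units [-3.5582  1.0684  0.4568]
```

```bash
python3 -m crank '[[-0.1,0.03,0,0,0],[-0.2,0.06,0,0,0],[-0.2,0.06,0,0,0],[-0.2,0.06,0,0,0],[-0.2,0.06,0,0,0],[-0.2,0.06,0,0,0],[-0.2,0.06,0,0,0],[-0.2,0.06,0,0,0],[-0.2,0.06,0,0,0],[-0.2,0.06,0,0,0],[-0.2,0.06,0,0,0],[-0.2,0.06,0,0,0],[-0.2,0.06,0,0,0],[-0.2,0.06,0,0,0],[-0.2,0.06,0,0,0],[-0.2,0.06,0,0,0],[-0.2,0.06,0,0,0],[-0.2,0.06,0,0,0],[-0.058,0.02,0,0,0],[0,0,0,0,0]]'
python3 go.py
```

```text
time_s: 2.95
eef_pos: [0.5823, -0.1411, 0.2153]
ee_rot: [[-0.222, 0.975, -0.002], [0.975, 0.222, 0.001], [0.001, -0.002, -1.0]]
contact_force: [-0.5, 0.2, -0.6]
grip_width: 0.006
2.95 [ 0.58226396 -0.14112624  0.21531089] grip 0.005839749874863255 F [-0.53455582  0.20111079 -0.58401719]
[[-0.222  0.975 -0.002]
 [ 0.975  0.222  0.001]
 [ 0.001 -0.002 -1.   ]] tool y deg 12.836929852193757
target [ 0.58186838 -0.14018305  0.125     ] tool-axis rows units [ 4.400e-03 -2.000e-04  4.516e-01]
```

```bash
python3 -m crank '[[0.005,0,0.1,0,0],[0,0,0.15,0,0],[0,0,0.15,0,0],[0,0,0.05,0,0],[0,0,0,0,0]]'
python3 go.py
cat > look.py <<'E'
import sys
from h import *
import cv2
t=sys.argv[1]
a=camera('scene')[:,:,::-1];b=camera('side')[:,:,::-1]
A=cv2.resize(a[215:345,190:320],(390,390),interpolation=2)
B=cv2.resize(b[215:385,290:460],(390,390),interpolation=2)
cv2.imwrite(f'pics/{t}.png',np.hstack([A,B]))
s=read_state();print(s['time_s'],s['eef_pos'],s['contact_force'])
E
python3 look.py l1
```

```text
time_s: 3.45
eef_pos: [0.5804, -0.1371, 0.1248]
ee_rot: [[-0.225, 0.974, -0.004], [0.974, 0.225, 0.002], [0.003, -0.003, -1.0]]
contact_force: [0.2, -0.6, -0.3]
grip_width: 0.005
3.45 [ 0.58039495 -0.13713156  0.12483105] grip 0.005270837896362871 F [ 0.18571075 -0.57362422 -0.30084303]
[[-0.225  0.974 -0.004]
 [ 0.974  0.225  0.002]
 [ 0.003 -0.003 -1.   ]] tool y deg 12.988979524532859
target [ 0.58186838 -0.14018305  0.125     ] tool-axis rows units [-0.0165  0.0037 -0.0009]
3.55 [ 0.58246547 -0.13830527  0.12813823] [ 0.2056014  -0.57550281 -0.04820198]
```

View pics/l1.png

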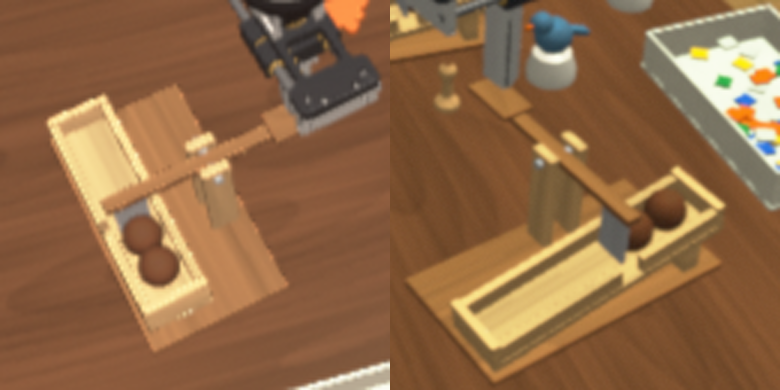

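The fingertips hang just above the paddle (right view (505,80), paddle (500,97)), and the gate is still down. Now pressing.

```bash
python3 -m crank '[[0,0,0.05,0,0],[0,0,0.05,0,0],[0,0,0.05,0,0],[0,0,0.05,0,0],[0,0,0.04,0,0],[0,0,0.03,0,0],[0,0,0,0,0]]'
python3 look.py l2
```

```text
time_s: 4.25
eef_pos: [0.5812, -0.1386, 0.0712]
ee_rot: [[-0.222, 0.975, -0.002], [0.975, 0.222, 0.001], [0.002, -0.002, -1.0]]
contact_force: [0.4, 0.2, 3.8]
grip_width: 0.003
4.35 [ 0.58127507 -0.13835317  0.07204801] [-0.59555285  0.98662092  3.34140463]
```

View pics/l2.png

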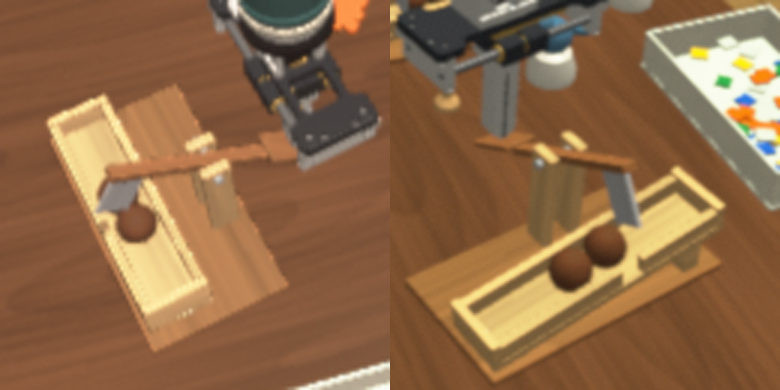

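Both balls are past the gate and rolling (right view (605,247) and (570,270)). I hold until they reach the end.

```bash
python3 -m crank '[[0,0,0,0,0],[0,0,0,0,0],[0,0,0,0,0],[0,0,0,0,0],[0,0,0,0,0],[0,0,0,0,0],[0,0,0,0,0],[0,0,0,0,0],[0,0,0,0,0],[0,0,0,0,0]]'
python3 look.py l3
```

```text
time_s: 5.35
eef_pos: [0.5816, -0.1386, 0.0722]
ee_rot: [[-0.223, 0.975, -0.001], [0.975, 0.223, 0.001], [0.001, -0.001, -1.0]]
contact_force: [-2.7, 3.9, 1.0]
grip_width: 0.007
5.45 [ 0.58163353 -0.13866672  0.0722206 ] [-2.89835667  4.44619766  1.4808085 ]
```

View pics/l3.png

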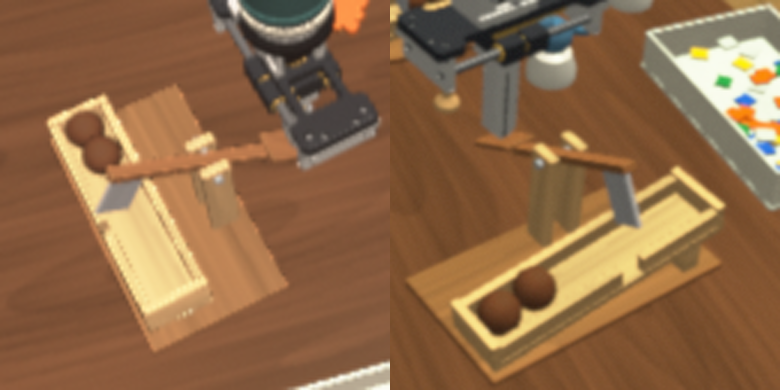

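Both balls rest at the lower end (right view (498,312) and (535,288)). I let the paddle up gently and retreat straight up.

```bash
python3 -m crank '[[0,0,0,0,0],[0,0,-0.03,0,0],[0,0,-0.03,0,0],[0,0,-0.03,0,0],[0,0,-0.03,0,0],[0,0,-0.03,0,0],[0,0,-0.03,0,0],[0,0,-0.03,0,0],[0,0,-0.04,0,0],[0,0,-0.05,0,0],[0,0,-0.1,0,0],[0,0,-0.15,0,0],[0,0,-0.15,0,0],[0,0,-0.1,0,0],[0,0,0,0,0],[0,0,0,0,0]]'
python3 look.py l4
python3 - <<'E'
from cell import *
import cv2
cv2.imwrite('pics/scene4.png',camera('scene')[:,:,::-1])
E
```

```text
time_s: 7.05
eef_pos: [0.5818, -0.1392, 0.2323]
ee_rot: [[-0.222, 0.975, 0.0], [0.975, 0.222, -0.0], [-0.0, -0.0, -1.0]]
contact_force: [0.3, -0.7, -1.3]
grip_width: 0.006
7.15 [ 0.58112131 -0.13880849  0.23034659] [ 0.81146451  0.08212224 -0.78957616]
```

View pics/l4.png

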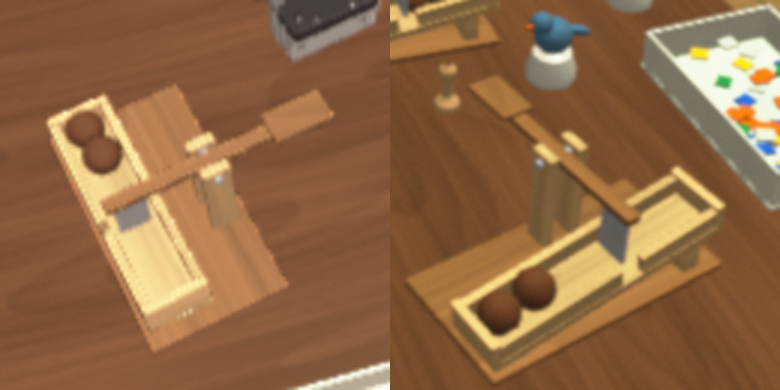

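View pics/scene4.png

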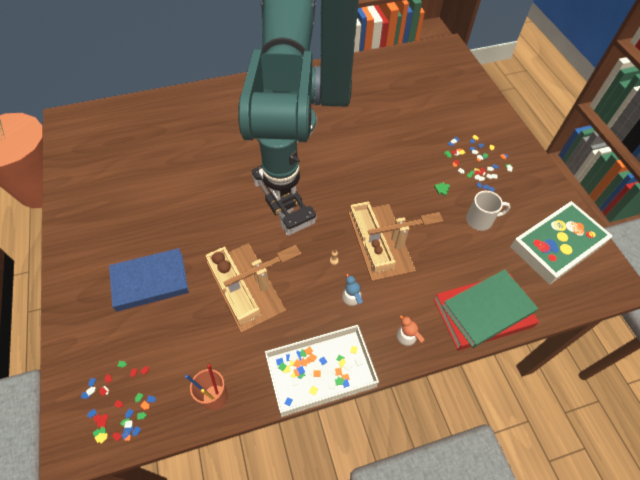

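The lever is level again, the gate is down and the balls are at the lower end. The pawn (335,258), bird (352,290) and small chute (380,240) haven't moved. Handing in.

```bash
python3 -c "
from cell import *
print(hand_in())"
```

```text
the job is handed in; nothing more can be done
None
```

I pressed the paddle of the right-hand chute, which holds the larger balls, with the closed fingertips. I held it down until both balls were at rest at the lower end, then let it come up and lifted the arm clear. That took about 7 s of robot time.

- **Result:** The last pictures show the lever level, the gate shut and both balls at the lower end. The small chute is still shut, and the pawn, bird, mug, book and left-hand jigsaw piece look unmoved.
- **Force:** The only push I read was about 3–4 N while pressing down. During the hold the reading turned sideways, to about 5 N. I did not find out why; it went back to near zero after release.
- **Not checked:** In the last overhead view the gripper hid the orange jigsaw piece between the chutes. I did not confirm its position, but the tool never came near it at table height.

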